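# Start the bench shaker for the crucible

## Task

On the white bench shaker, gently press with the fingertips the round key in front of the place where the small crucible stands, let it come up again, and then press and release the long start bar at the right end to start the run. Press no other key, do not press a key and the bar together, and leave everything standing on and around the shaker where it is; nothing is picked up.

Things in the scene. Friction and masses are not known exactly. Their poses are not given: they have to be found in the camera images.
- shaker: the fixed white bench shaker, a flat box 170 (its x) x 300 (its y) x 45 mm high; origin under its centre on the worktop, x axis to its back, away from the robot, y axis to its left as the robot sees it, z up; deck at z = 45 mm. At the back of the deck stand three dark round rubber-topped places in a row along y, in front (-x) of each its own round black key; at the right end (-y) is one long black start bar. Pressing on it with more than 25 N would damage it
- crucible: the small steel crucible that stands on one of the three places: an open cup 25 mm across, 16 mm high, wider at the top; origin at the centre of its underside. The die and the punch stand on the other two places; which stands where changes
- die: the squat steel die, a cylinder 45 mm across and 38 mm high, standing on one of the places; origin at the centre of its underside
- punch: the steel punch, a slim upright rod 52 mm high on a foot 27 mm across, standing on one of the places; origin at the centre of its underside
- start_bar_top (a point): centre of the top face of the start bar, which is 68 mm (shaker x) x 22 mm (shaker y), 13 mm above the deck, at shaker (-20, -105) mm
- start_bar (a joint): how far the start bar is pressed, m: 0 up, 0.010 fully down; it switches at 0.003; sprung up, about 0.7 N to start it, 3 N at the switching point and 8 N fully down
- place_left (a point): centre of the top of the left round place (54 mm across, 3 mm above the deck), at shaker (38, 100) mm
- key_left_top (a point): centre of the top face of the left key (round, 24 mm across, 13 mm above the deck), at shaker (-50, 100) mm, 88 mm in front of the left place; it goes down with the key
- key_left (a joint): how far the left key is pressed, m: 0 up, 0.010 fully down; it switches at 0.003; sprung up, about 0.7 N to start it, 3 N at the switching point and 8 N fully down
- place_middle (a point): centre of the top of the middle round place (54 mm across, 3 mm above the deck), at shaker (38, 35) mm
- key_middle_top (a point): centre of the top face of the middle key (round, 24 mm across, 13 mm above the deck), at shaker (-50, 35) mm, 88 mm in front of the middle place; it goes down with the key
- key_middle (a joint): how far the middle key is pressed, m: 0 up, 0.010 fully down; it switches at 0.003; sprung up, about 0.7 N to start it, 3 N at the switching point and 8 N fully down
- place_right (a point): centre of the top of the right round place (54 mm across, 3 mm above the deck), at shaker (38, -30) mm
- key_right_top (a point): centre of the top face of the right key (round, 24 mm across, 13 mm above the deck), at shaker (-50, -30) mm, 88 mm in front of the right place; it goes down with the key
- key_right (a joint): how far the right key is pressed, m: 0 up, 0.010 fully down; it switches at 0.003; sprung up, about 0.7 N to start it, 3 N at the switching point and 8 N fully down
- timer: bystander: lab timer 62 x 66 x 23 mm on the worktop to the left; origin under its centre
- eraser: bystander: eraser 18 x 42 x 11 mm on the worktop to the right; origin under its centre
- ring_tin: bystander: flat round tin 66 mm across, 21 mm high, on the worktop to the left; origin under its centre

How it is judged (in metres and radians):
On the way, in this order (a step that is already met when the one before it is completed fails the run):
1. the key in front of the crucible's place is pressed past its switching point (((horizontal distance between crucible and place_left below 0.02 m and value of joint key_left above 0.003 m) or (horizontal distance between crucible and place_middle below 0.02 m and value of joint key_middle above 0.003 m) or (horizontal distance between crucible and place_right below 0.02 m and value of joint key_right above 0.003 m))), for 0.1 s.
2. all keys are up again (value of joint each of key_left, key_middle, key_right below 0.001 m), for 0.1 s.
3. the start bar is pressed past its switching point (value of joint start_bar above 0.003 m), for 0.1 s.
At the end, for the whole second after the job is handed in: all keys and the start bar are up again (within 1 mm), the crucible stands upright and at rest on its place, and it, the die, the punch, timer, eraser and tin are within 10 mm of where they began (all of step 2 and value of joint start_bar below 0.001 m and (horizontal distance between crucible and place_left below 0.02 m or horizontal distance between crucible and place_middle below 0.02 m or horizontal distance between crucible and place_right below 0.02 m) and linear speed of crucible below 0.02 m/s and angle between crucible's own z axis and vertical below 0.1 rad and distance of each of crucible, die, punch, timer, eraser, ring_tin from where it was at the start of the episode below 0.01 m); the robot touches nothing.
It fails at once if a key of a place without the crucible is pressed by more than 2 mm ((not (horizontal distance between crucible and place_left below 0.02 m) and value of joint key_left above 0.002 m) or (not (horizontal distance between crucible and place_middle below 0.02 m) and value of joint key_middle above 0.002 m) or (not (horizontal distance between crucible and place_right below 0.02 m) and value of joint key_right above 0.002 m)).
It fails at once if a key and the start bar are pressed at the same time (value of joint start_bar above 0.002 m and value of joint any of key_left, key_middle, key_right above 0.002 m).
It fails at once if the shaker is pressed with more than 25 N (contact force between any of the fingers, the arm and shaker above 25 N).
It fails at once if the crucible, die, punch or a bystander is moved by more than 10 mm or lifted (distance of any of crucible, die, punch, timer, eraser, ring_tin from where it was at the start of the episode above 0.01 m).
It fails at once if the crucible, die or punch is tipped (angle between any of crucible, die, punch's own z axis and vertical above 0.25 rad).
It also fails if it takes over 32 s, if anything falls off the work surface, if the arm or the gripper's body presses on something with over 40 N, if the wrist force passes 120 N, or if a joint passes its speed limit or range.

## Robot

A 6-joint arm with a two-finger parallel gripper is mounted at the origin on a cart in front of the work surface, level with it; the furniture and walls round the work are solid. World frame = base frame: x ahead of the robot, y to its left, z up, the work surface at z = 0. Lengths are in m, angles in degrees, forces in N, time in s.
With the tool pointing down it reaches from about 0.35 to 0.725 m from the base axis. Payload 4.3 kg.
Tool frame: the origin (TCP) lies midway between the tips of the shut fingers; the grasp point (between the pads) lies 19 mm behind it; x points along the fingers, y is the direction in which the jaws open and shut, and the axes are right-handed (so a half turn about x gives the same grasp; the last joint's range is limited). The gripper opens to 85 mm and grips with 20 to 120 N. Pads are 22 mm wide; open, the fingers measure 114 mm over their backs; the gripper's body (76 mm by 85 mm) begins 54 mm behind the grasp point. The pads swing forward as they close: fully open they stand 13 mm farther back than shut.
Start: joints at [-78.169, 21.618, 4.641, 73.018, 0, 83.68], TCP at [0.179, -0.546, 0.231] pointing down, gripper open.
Joint ranges: [-156.06, 156.06], [-48.1, 94.91], [-58.44, 69.94], [-101.28, 121.22], [-78.64, 73.56], [-180, 180]. Speed limits (degrees/s): [147.25, 147.25, 180, 180, 180, 180].

## Interface

Orientations are given as [roll, pitch, yaw] about the fixed x, y, z axes, in that order (R = Rz(yaw) Ry(pitch) Rx(roll)).
In Python, from plant import manip gives the robot as it stands.
- The arm moves only by the tool send_rows, never from a script. Its argument "series" is a list of rows, each an object of numbers: "gripper": the closure, from 0 (fully open) to 1 (shut); "x", "y", "z": the shift along the tool's x, y, z scaled (see below); "turn": the turn about the tool's x scaled (see below). In form: [{"gripper": .., "x": .., "y": .., "z": .., "turn": ..}, ...]. A call has 1 to 8 rows; each row shifts and turns the commanded pose from where the row before left it, along the tool's axes as they then stand; what a row does not reach is not made up. The controller multiplies each number of a shift by 10 cm and each number of a turn by 180 degrees. A row lasts 1/12 s, in which the tool goes at most 41.7 mm and 7.16 degrees, less where a joint would pass 70% of its speed; a pose out of reach is approached as far as the arm can. A call with a number of a shift or a turn outside -1 to 1 is refused whole. A call with a gripper value outside its range is refused whole. The fingers move at their own pace and stop on an object; "grip_force" is the grip in N (left out, the last holds). Time passes only in rows, so rows that do not move let the fingers close. It gives the time, the measured TCP pose, the force and the opening at its end, in the units of the state.
- manip.read_state(): the state, without advancing time (a new reading comes with each control period).
- manip.read_camera(name): name is "scene" or "side" or "wrist"; returns a dict with "img" (384x512x3 uint8, blue, green, red), "depth" (384x512 float32, m along the optical axis (not along the pixel's ray), 0 where there is no reading), "fx", "fy", "cx", "cy" (pixels), "R" (3x3) and "t" (3): a world point X has camera coordinates R X + t. Camera axes: x right, y down, z forward; pixel columns grow to the right and rows downward; lengths in m; the calibration is good to about 2 mm. A picture is of the moment at which its call begins.
- manip.close_job(): hands the job in, once; it reports no verdict.
The state is a dict: "time_s": time; "joint_positions": joint angles; "qvel": joint speeds; "joint_efforts": joint torques, N m; "eef_pos": TCP position; "tool_rot": TCP orientation; "force": force on the tool from outside, world axes, zero at the start; "moment": the same for the moment, N m; "grip_width": finger opening in m.
Only numpy, scipy, OpenCV 4.12 (cv2) and the standard library are available. Lean on these libraries where they do the work, as an engineer would, in place of code of your own. Each camera call takes 0.05 s, during which the arm holds its last target.

## Working session

There is one attempt and no reset: what is moved stays moved. The work goes in short steps, Python scripts to look and compute and a tool call to move; the robot and the scene stay as the last step left them, time stands still between calls to the robot, and variables do not carry over. Pictures are saved under pics/ and viewed, and the job is handed in when it is done.

Besides the shell and the picture viewer there is one more tool, called after "Emit:" as a command line: name --argument value ..., lists and objects as JSON in quotes. send_rows: Moves the arm, as the interface text tells. Shifts and turns lie within -1 to 1; 1 stands for 10 cm of shift or 180 degrees of turn. Its arguments: {"type":"object","properties":{"series":{"type":"array"},"grip_force":{"type":"number"}},"required":["series"]}

```bash
mkdir -p pics; python3 - <<'E'
from plant import manip
import cv2,numpy as np
print(manip.read_state())
for n in("scene","side","wrist"):
    c=manip.read_camera(n); cv2.imwrite(f"pics/{n}0.png",c["img"]); np.savez(f"{n}0.npz",**c)
    print(n,c["fx"],c["cx"],c["cy"],(-c["R"].T@c["t"]).round(3),c["R"][2].round(2))
E
```

```text
{'time_s': 0.0, 'joint_positions': array([-7.81687145e+01,  2.16635164e+01,  4.56222384e+00,  7.30175263e+01,
       -3.07981870e-04,  8.36799147e+01]), 'qvel': array([ 0.09431531,  0.01697288, -0.04231073,  0.01551981, -0.08846176,
       -0.05429548]), 'joint_efforts': array([-1.85667000e-05, -4.63607597e+01,  2.69872749e+01,  2.06601794e-02,
       -7.65184336e-05, -2.03972711e-06]), 'eef_pos': array([ 0.17899425, -0.5457397 ,  0.23033994]), 'tool_rot': array([-96.17157354,  89.88118072, 101.97979752]), 'force': array([ 1.08739859, -0.38575174, -0.06172032]), 'moment': array([-0.05606507,  0.00196585, -0.03064155]), 'grip_width': 0.08511631357413056}
scene 376.4226922299088 254.23025799098247 186.43854369421646 [-0.277  0.742  0.881] [ 0.61 -0.5  -0.61]
side 381.2019418771659 256.47038530811847 191.46595007029362 [ 0.486 -0.939  0.668] [ 0.    0.87 -0.5 ]
wrist 268.23869304968395 255.84490637270457 189.24174893558413 [ 0.241 -0.526  0.374] [-0.25 -0.08 -0.97]
```

View pics/scene0.png

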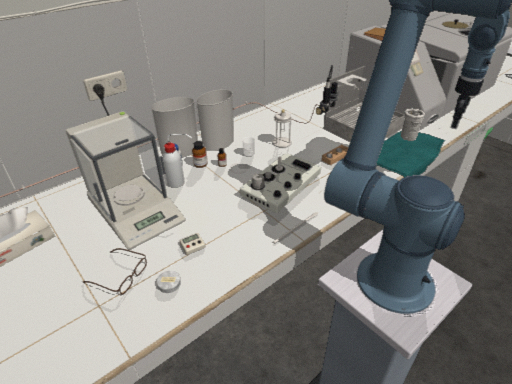

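View pics/side0.png

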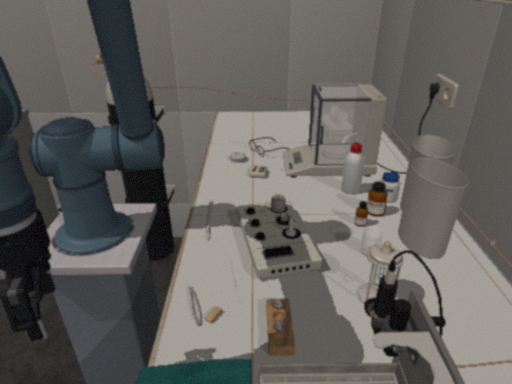

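View pics/wrist0.png

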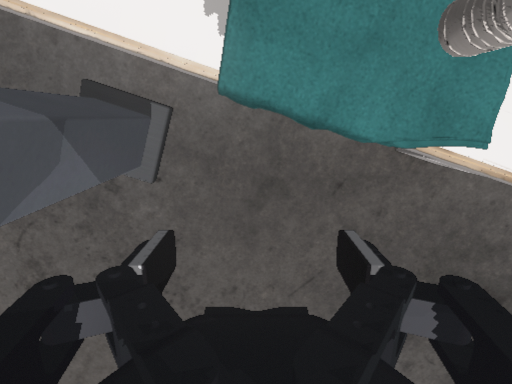

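The shaker is at about (283,183) in the scene view and (278,237) in the side view. I'll zoom in on both.

```bash
python3 - <<'E'
import cv2,numpy as np
a=np.load("scene0.npz")["img"][140:220,230:335]; b=np.load("side0.npz")["img"][185:285,225:335]
cv2.imwrite("pics/za.png",cv2.resize(a,None,fx=7,fy=7,interpolation=cv2.INTER_CUBIC))
cv2.imwrite("pics/zb.png",cv2.resize(b,None,fx=6,fy=6,interpolation=cv2.INTER_CUBIC))
E
```

```text
(no output)
```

View pics/za.png

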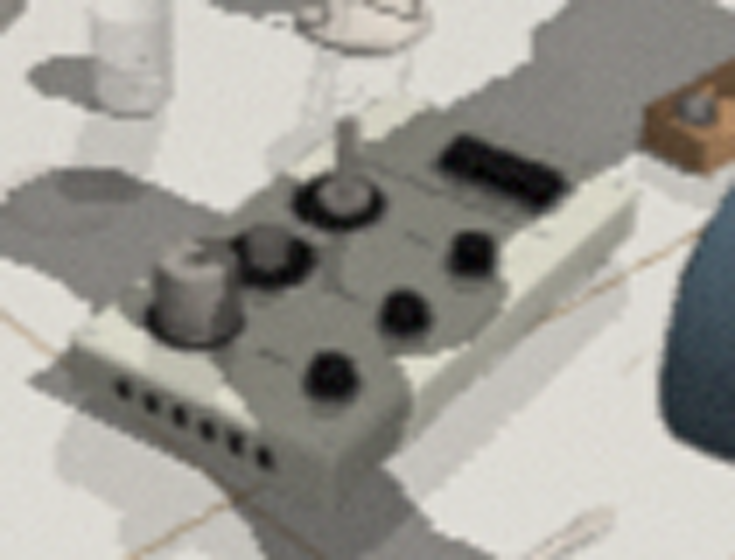

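View pics/zb.png

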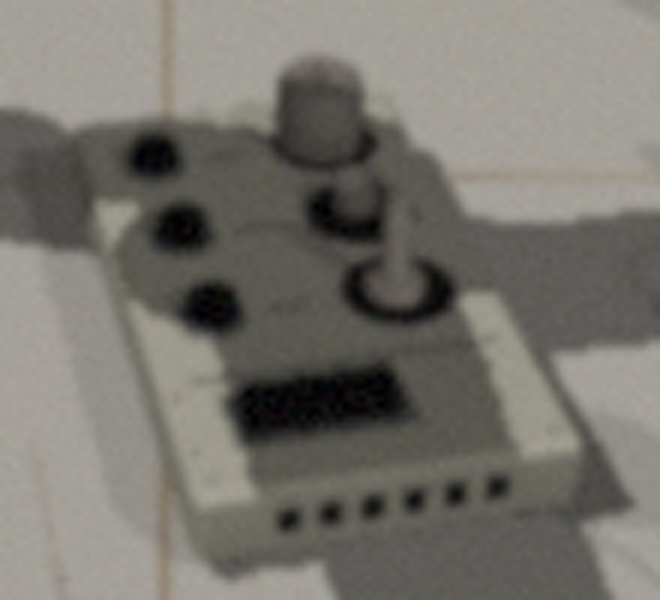

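The die stands on the left place, the crucible on the middle one and the punch on the right, so the middle key is the one to press. In the scene crop it sits at about (405,313), and in the side crop at about (182,228). Next I'll locate the keys and the bar.

```bash
cat > h.py <<'E'
import numpy as np,cv2
def ray(c,u,v,z):
    R,t=c["R"],c["t"]; o=-R.T@t
    d=R.T@np.array([(u-c["cx"])/c["fx"],(v-c["cy"])/c["fy"],1]); return o+d*(z-o[2])/d[2]
E
python3 - <<'E'
from h import *
from itertools import product
M=np.array([[-50,100],[-50,35],[-50,-30],[-20,-105]])/1000.
# approx pixels from crops
P={"scene":[(230+331/7,140+376/7),(230+405/7,140+313/7),(230+472/7,140+255/7),(230+502/7,140+173/7)],
"side":[(225+154/6,185+156/6),(225+181/6,185+228/6),(225+212/6,185+307/6),(225+320/6,185+402/6)]}
allp=[]
for n in P:
    c=dict(np.load(n+"0.npz")); g=c["img"].max(2); m=(g<60).astype(np.uint8)
    k,l,s,ce=cv2.connectedComponentsWithStats(m)
    W=[]
    for p in P[n]:
        i=l[int(round(p[1])),int(round(p[0]))]
        w=np.where(l==i,(90.-g).clip(0),0) if i else None
        ys,xs=np.nonzero(l==i); q=ce[i]
        W.append(ray(c,q[0],q[1],0.0535)); 
        x,y=int(q[0]),int(q[1]); d=c["depth"][y,x]
        Xc=np.array([(x-c["cx"])/c["fx"]*d,(y-c["cy"])/c["fy"]*d,d]); print(n,i,s[i],q.round(1),W[-1].round(4),"depth pt",(c["R"].T@(Xc-c["t"])).round(4))
    W=np.array(W)[:,:2]; allp.append(W)
def fit(M,W):
    a,b=M-M.mean(0),W-W.mean(0); th=np.arctan2((a[:,0]*b[:,1]-a[:,1]*b[:,0]).sum(),(a*b).sum())
    R=np.array([[np.cos(th),-np.sin(th)],[np.sin(th),np.cos(th)]]); o=W.mean(0)-R@M.mean(0)
    print("yaw",np.degrees(th),"o",o,"res mm",(1e3*(M@R.T+o-W)).round(1).tolist()); return R,o
for W in allp: fit(M,W)
R,o=fit(M,sum(allp)/2)
print((M@R.T+o).round(4))
for n,p in dict(pl=(38,100),pm=(38,35),pr=(38,-30)).items(): print(n,R@(np.array(p)/1e3)+o)
E
```

```text
scene 82 [274 191   7   6  37] [276.9 193.5] [0.4648 0.0306 0.0535] depth pt [0.4681 0.0319 0.0546]
scene 73 [284 182   7   6  34] [287.3 184.4] [ 0.4786 -0.0332  0.0535] depth pt [ 0.4771 -0.0299  0.058 ]
scene 69 [294 173   6   7  32] [296.8 175.9] [ 0.4928 -0.0958  0.0535] depth pt [ 0.4957 -0.0941  0.057 ]
scene 60 [293 159  18  11  98] [301.2 164.3] [ 0.5359 -0.1628  0.0535] depth pt [ 0.5379 -0.1639  0.0532]
side 96 [246 207   9   8  60] [250.1 210.7] [0.4692 0.0214 0.0535] depth pt [0.469  0.0164 0.0591]
side 108 [250 219  10   8  67] [254.7 222.7] [ 0.4826 -0.0421  0.0535] depth pt [ 0.4808 -0.0495  0.0609]
side 116 [255 232  11   9  71] [259.9 235.8] [ 0.4968 -0.1048  0.0535] depth pt [ 0.4942 -0.1084  0.0588]
side 120 [263 245  31  14 287] [277.8 251.7] [ 0.5411 -0.1733  0.0535] depth pt [ 0.539  -0.1741  0.0565]
yaw 11.955591115389154 o [ 0.53460276 -0.05650299] res mm [[0.2, 0.4], [-0.2, 0.6], [-0.9, -0.4], [0.8, -0.6]]
yaw 11.973463635607983 o [ 0.53899329 -0.06589396] res mm [[0.1, 0.2], [0.2, 0.1], [-0.4, -0.8], [0.2, 0.5]]
yaw 11.96455697400769 o [ 0.53679802 -0.06119845] res mm [[0.2, 0.3], [0.0, 0.3], [-0.7, -0.6], [0.5, -0.0]]
[[ 0.4672  0.0263]
 [ 0.4806 -0.0373]
 [ 0.4941 -0.1009]
 [ 0.539  -0.1681]]
pl [0.55324185 0.0445068 ]
pm [ 0.56671678 -0.01908114]
pr [ 0.58019171 -0.08266908]
```

```bash
python3 - <<'E'
from h import *
from scipy.spatial.transform import Rotation as Ro
from plant import manip
s=manip.read_state(); T=Ro.from_euler("xyz",s["tool_rot"],degrees=True).as_matrix(); print("tool axes cols\n",T.round(3))
px={"scene":[(276.9,193.5),(287.3,184.4),(296.8,175.9),(301.2,164.3)],"side":[(250.1,210.7),(254.7,222.7),(259.9,235.8),(277.8,251.7)]}
C={n:dict(np.load(n+"0.npz")) for n in px}
def tri(i):
    A=[];b=[]
    for n in px:
        c=C[n];o=-c["R"].T@c["t"];d=ray(c,*px[n][i],0)-o;d/=np.linalg.norm(d);Q=np.eye(3)-np.outer(d,d);A.append(Q);b.append(Q@o)
    return np.linalg.solve(sum(A),sum(b))
for i in range(4): print(tri(i).round(4))
# corridor heights
a=np.array([.179,-.546]);b=np.array([.4825,-.037]);u=(b-a)/np.linalg.norm(b-a)
for n in C:
    c=C[n];v,x=np.mgrid[:384,:512];d=c["depth"]
    X=np.stack([(x-c["cx"])/c["fx"]*d,(v-c["cy"])/c["fy"]*d,d],-1)-c["t"];X=(X@c["R"])[d>0]
    q=X[:,:2]-a;l=q@u;w=abs(q@[-u[1],u[0]]);k=(w<.1)&(l>.15)&(l<.75)
    for lo in np.arange(.15,.75,.1):
        kk=k&(l>lo)&(l<lo+.1); print(n,round(lo,2),X[kk,2].max().round(3) if kk.any() else None)
E
```

```text
tool axes cols
 [[-0.     0.312 -0.95 ]
 [ 0.002 -0.95  -0.312]
 [-1.    -0.002 -0.   ]]
[0.4689 0.0271 0.0496]
[ 0.4826 -0.0369  0.0497]
[ 0.4967 -0.0997  0.0497]
[ 0.5411 -0.1679  0.0488]
scene 0.15 0.011
scene 0.25 -0.057
scene 0.35 0.046
scene 0.45 0.059
scene 0.55 0.068
scene 0.65 0.088
side 0.15 0.013
side 0.25 0.016
side 0.35 0.047
side 0.45 0.062
side 0.55 0.064
side 0.65 0.089
```

Emit:
send_rows --series '[{"gripper": 1, "y": -0.1, "z": -0.12}, {"gripper": 1, "y": -0.26, "z": -0.3}, {"gripper": 1, "y": -0.26, "z": -0.3}, {"gripper": 1, "y": -0.26, "z": -0.3}, {"gripper": 1, "y": -0.26, "z": -0.3}, {"gripper": 1, "y": -0.26, "z": -0.3}, {"gripper": 1, "y": -0.26, "z": -0.3}, {"gripper": 1, "y": -0.26, "z": -0.3}]' --grip_force 40

```text
validation failed for argument at $.se...
```

Emit:
send_rows --series '[{"gripper": 1, "y": -0.26, "z": -0.3}, {"gripper": 1, "y": -0.26, "z": -0.3}, {"gripper": 1, "y": -0.26, "z": -0.3}, {"gripper": 1, "y": -0.26, "z": -0.3}, {"gripper": 1, "y": -0.26, "z": -0.3}, {"gripper": 1, "y": -0.26, "z": -0.3}, {"gripper": 1, "y": -0.15, "z": -0.15}, {"gripper": 1}]'

```text
validation failed for argument at $.se...
```

```bash
python3 - <<'E'
from plant import manip
import cv2,numpy as np
s=manip.read_state();print(s["time_s"],s["eef_pos"],s["tool_rot"],s["force"],s["grip_width"])
for n in("wrist",):
    c=manip.read_camera(n); cv2.imwrite(f"pics/{n}1.png",c["img"]); np.savez(f"{n}1.npz",**c)
E
```

```text
0.15 [ 0.17901916 -0.54591183  0.23058419] [-95.73903244  89.91195182 102.41132393] [1.32423979 0.23939435 0.19390714] 0.0853979055458214
```

View pics/wrist1.png

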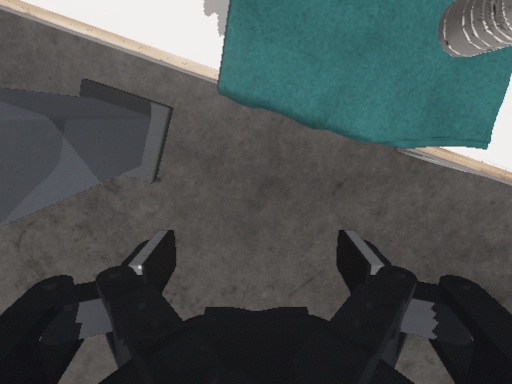

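The arm didn't move and the wrist view is unchanged. The call was refused, probably because each row needs all five numbers.

Emit:
send_rows --series '[{"gripper": 1, "x": 0, "y": -0.1, "z": -0.12, "turn": 0}, {"gripper": 1, "x": 0, "y": -0.26, "z": -0.3, "turn": 0}, {"gripper": 1, "x": 0, "y": -0.26, "z": -0.3, "turn": 0}, {"gripper": 1, "x": 0, "y": -0.26, "z": -0.3, "turn": 0}, {"gripper": 1, "x": 0, "y": -0.26, "z": -0.3, "turn": 0}, {"gripper": 1, "x": 0, "y": -0.26, "z": -0.3, "turn": 0}, {"gripper": 1, "x": 0, "y": -0.26, "z": -0.3, "turn": 0}, {"gripper": 1, "x": 0, "y": -0.26, "z": -0.3, "turn": 0}]' --grip_force 40

```text
time_s: 0.87
eef_pos: [0.3307, -0.293, 0.2312]
tool_rot: [145.5, 90.0, -16.3]
force: [0.6, -0.0, 0.2]
grip_width: 0.0001
```

Emit:
send_rows --series '[{"gripper": 1, "x": 0, "y": -0.26, "z": -0.3, "turn": 0}, {"gripper": 1, "x": 0, "y": -0.26, "z": -0.3, "turn": 0}, {"gripper": 1, "x": 0, "y": -0.26, "z": -0.3, "turn": 0}, {"gripper": 1, "x": 0, "y": -0.26, "z": -0.3, "turn": 0}, {"gripper": 1, "x": 0, "y": -0.26, "z": -0.3, "turn": 0}, {"gripper": 1, "x": 0, "y": -0.26, "z": -0.3, "turn": 0}, {"gripper": 1, "x": 0, "y": -0.2, "z": -0.22, "turn": 0}, {"gripper": 1, "x": 0, "y": -0.2, "z": -0.22, "turn": 0}]'

```text
time_s: 1.53
eef_pos: [0.4826, -0.0367, 0.2312]
tool_rot: [41.4, 90.0, -120.3]
force: [0.4, -1.0, 1.0]
grip_width: 0.0003
```

Emit:
send_rows --series '[{"gripper": 1, "x": 0.35, "y": 0, "z": 0, "turn": 0}, {"gripper": 1, "x": 0.35, "y": 0, "z": 0, "turn": 0}, {"gripper": 1, "x": 0, "y": 0, "z": 0, "turn": 0}]'

```text
time_s: 1.78
eef_pos: [0.4766, -0.0369, 0.1549]
tool_rot: [-29.4, 89.3, 168.8]
force: [-2.2, 0.8, -1.2]
grip_width: 0.0
```

```bash
python3 - <<'E'
from plant import manip
import cv2,numpy as np
from scipy.spatial.transform import Rotation as Ro
s=manip.read_state();print(s["time_s"],s["eef_pos"],s["force"],s["grip_width"])
print(Ro.from_euler("xyz",s["tool_rot"],degrees=True).as_matrix().round(3))
for n in("wrist","scene","side"):
    c=manip.read_camera(n); np.savez(f"{n}2.npz",**c)
    if n=="wrist": cv2.imwrite("pics/wrist2.png",c["img"])
a=np.load("scene2.npz")["img"][120:220,220:345]; b=np.load("side2.npz")["img"][160:285,205:335]
f=lambda i:cv2.resize(i,(400,400),interpolation=cv2.INTER_CUBIC)
cv2.imwrite("pics/z2.png",np.hstack([f(a),f(b)]))
E
```

```text
1.7833 [ 0.47657197 -0.03688416  0.15487569] [-2.23016552  0.77943423 -1.18231769] 3.509436228093692e-05
[[-0.012  0.313 -0.95 ]
 [ 0.002 -0.95  -0.313]
 [-1.    -0.006  0.011]]
```

View pics/wrist2.png

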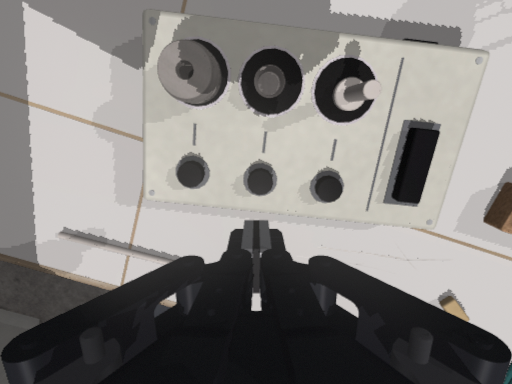

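View pics/z2.png

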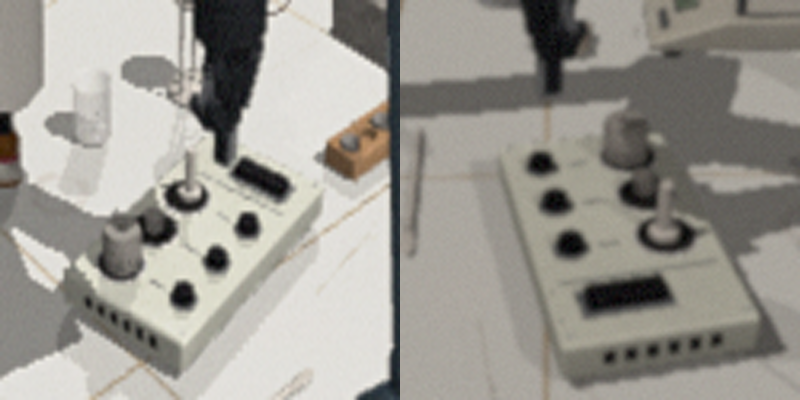

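The wrist view confirms the layout: die left at (190,72), crucible in the middle at (270,82), punch right at (350,92). The middle key is at (260,180), the tips are at (257,222), and the bar is at (415,163). I'll remeasure from this closer view.

```bash
python3 - <<'E'
from h import *
from plant import manip
s=manip.read_state();print(s["time_s"],s["eef_pos"],s["tool_rot"],s["force"])
c=manip.read_camera("wrist")
g=c["img"].max(2);m=((g<55)).astype(np.uint8);k,l,st,ce=cv2.connectedComponentsWithStats(m)
for p in[(191,174),(260,181),(328,187),(415,163)]:
    i=l[p[1],p[0]];q=ce[i];print(st[i],q.round(1),ray(c,*q,.054).round(4),ray(c,*q,.058).round(4), c["depth"][p[1],p[0]])
print(manip.read_state()["eef_pos"], (-c["R"].T@c["t"]).round(4))
E
```

```text
1.9333 [ 0.48215076 -0.03902817  0.16227301] [ 69.51496825  89.9936636  -92.35766129] [0.30964202 0.47657699 0.14704595]
[     0      0    512    384 141792] [252.4 148. ] [ 0.5164 -0.0243  0.054 ] [ 0.5168 -0.0242  0.058 ] 0.25203446
[     0      0    512    384 141792] [252.4 148. ] [ 0.5164 -0.0243  0.054 ] [ 0.5168 -0.0242  0.058 ] 0.25374702
[309 179  25  25 466] [321.4 191. ] [ 0.4976 -0.101   0.054 ] [ 0.4983 -0.0997  0.058 ] 0.25494897
[ 383  133   44   73 1999] [403.6 168.5] [ 0.5428 -0.1672  0.054 ] [ 0.5428 -0.1649  0.058 ] 0.24953683
[ 0.48330175 -0.03936502  0.16325679] [ 0.5443 -0.0186  0.306 ]
```

The wrist measurement agrees with the two-view result to within about 2 mm. The tips are over the middle key, so I'll descend to just above it.

Emit:
send_rows --series '[{"gripper": 1, "x": 0.1, "y": 0, "z": 0, "turn": 0}, {"gripper": 1, "x": 0.2, "y": 0, "z": 0, "turn": 0}, {"gripper": 1, "x": 0.2, "y": 0, "z": 0, "turn": 0}, {"gripper": 1, "x": 0.2, "y": 0, "z": 0, "turn": 0}, {"gripper": 1, "x": 0.15, "y": 0, "z": 0, "turn": 0}, {"gripper": 1, "x": 0.05, "y": 0, "z": 0, "turn": 0}, {"gripper": 1, "x": 0, "y": 0, "z": 0, "turn": 0}, {"gripper": 1, "x": 0, "y": 0, "z": 0, "turn": 0}]'

```text
time_s: 2.65
eef_pos: [0.4836, -0.0394, 0.073]
tool_rot: [148.8, 89.8, -13.1]
force: [-0.1, 1.2, 0.5]
grip_width: -0.0002
```

```bash
python3 - <<'E'
from plant import manip
import cv2,numpy as np
s=manip.read_state();print(s["time_s"],s["eef_pos"],s["force"])
c=[manip.read_camera(n)["img"] for n in("wrist","scene","side")]
f=lambda i:cv2.resize(i,(400,400),interpolation=cv2.INTER_CUBIC)
cv2.imwrite("pics/z3.png",np.hstack([f(c[1][140:220,240:320]),f(c[2][185:265,225:305])]))
E
```

```text
2.65 [ 0.48359169 -0.03940848  0.07299613] [-0.13187045  1.1684539   0.45591029]
```

View pics/z3.png

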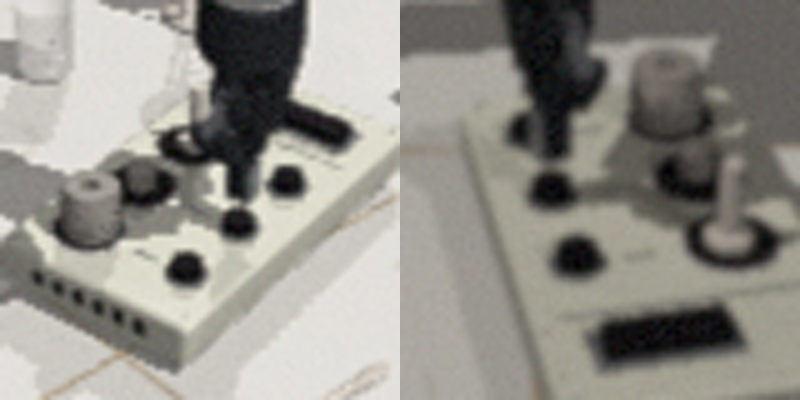

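Both views show the closed tips directly above the middle key: tips at (240,190) over the key at (240,222) on the left, and (557,155) over (552,188) on the right. I'll go down in small steps.

Emit:
send_rows --series '[{"gripper": 1, "x": 0.05, "y": 0, "z": 0, "turn": 0}, {"gripper": 1, "x": 0.05, "y": 0, "z": 0, "turn": 0}, {"gripper": 1, "x": 0.05, "y": 0, "z": 0, "turn": 0}, {"gripper": 1, "x": 0, "y": 0, "z": 0, "turn": 0}, {"gripper": 1, "x": 0, "y": 0, "z": 0, "turn": 0}]'

```text
time_s: 3.22
eef_pos: [0.482, -0.0388, 0.0561]
tool_rot: [-7.0, 90.0, -168.9]
force: [-1.3, -0.6, 1.9]
grip_width: 0.0003
```

Emit:
send_rows --series '[{"gripper": 1, "x": 0.03, "y": 0, "z": 0, "turn": 0}, {"gripper": 1, "x": 0.01, "y": 0, "z": 0, "turn": 0}, {"gripper": 1, "x": 0, "y": 0, "z": 0, "turn": 0}, {"gripper": 1, "x": 0, "y": 0, "z": 0, "turn": 0}]'

```text
time_s: 3.55
eef_pos: [0.4822, -0.0388, 0.0525]
tool_rot: [132.9, 90.0, -28.9]
force: [-0.5, -0.5, 3.2]
grip_width: -0.0004
```

Emit:
send_rows --series '[{"gripper": 1, "x": 0.02, "y": 0, "z": 0, "turn": 0}, {"gripper": 1, "x": 0.0, "y": 0, "z": 0, "turn": 0}, {"gripper": 1, "x": 0, "y": 0, "z": 0, "turn": 0}]'

```text
time_s: 3.8
eef_pos: [0.4822, -0.0388, 0.0506]
tool_rot: [135.8, 90.0, -26.1]
force: [-0.3, 0.7, 6.4]
grip_width: 0.0001
```

Emit:
send_rows --series '[{"gripper": 1, "x": 0.0, "y": 0, "z": 0, "turn": 0}, {"gripper": 1, "x": 0, "y": 0, "z": 0, "turn": 0}]'

```text
time_s: 3.97
eef_pos: [0.4822, -0.0388, 0.0506]
tool_rot: [136.0, 90.0, -25.9]
force: [-1.5, 0.2, 6.0]
grip_width: 0.0003
```

The force is about 6 N and the tip is about 7 mm below the key's rest height, so the key is past its switching point. I'll rise now.

Emit:
send_rows --series '[{"gripper": 1, "x": -0.1, "y": 0, "z": 0, "turn": 0}, {"gripper": 1, "x": -0.2, "y": 0, "z": 0, "turn": 0}, {"gripper": 1, "x": -0.2, "y": 0, "z": 0, "turn": 0}, {"gripper": 1, "x": -0.2, "y": 0, "z": 0, "turn": 0}, {"gripper": 1, "x": -0.1, "y": 0, "z": 0, "turn": 0}, {"gripper": 1, "x": 0, "y": 0, "z": 0, "turn": 0}, {"gripper": 1, "x": 0, "y": 0, "z": 0, "turn": 0}]'

```text
time_s: 4.55
eef_pos: [0.4822, -0.0388, 0.1302]
tool_rot: [141.6, 90.0, -20.2]
force: [-0.4, 0.2, 0.6]
grip_width: 0.0003
```

Emit:
send_rows --series '[{"gripper": 1, "x": 0, "y": 0.1, "z": 0, "turn": 0}, {"gripper": 1, "x": 0, "y": 0.25, "z": -0.02, "turn": 0}, {"gripper": 1, "x": 0, "y": 0.3, "z": -0.02, "turn": 0}, {"gripper": 1, "x": 0, "y": 0.3, "z": -0.02, "turn": 0}, {"gripper": 1, "x": 0, "y": 0.25, "z": -0.02, "turn": 0}, {"gripper": 1, "x": 0, "y": 0.15, "z": -0.01, "turn": 0}, {"gripper": 1, "x": 0, "y": 0.05, "z": 0, "turn": 0}, {"gripper": 1, "x": 0, "y": 0, "z": 0, "turn": 0}]'

```text
time_s: 5.22
eef_pos: [0.5338, -0.1702, 0.1288]
tool_rot: [-36.9, 89.9, 161.1]
force: [1.0, 0.2, -0.0]
grip_width: -0.0001
```

```bash
python3 - <<'E'
from plant import manip
import cv2,numpy as np
s=manip.read_state();print(s["time_s"],s["eef_pos"],s["force"])
c=[manip.read_camera(n)["img"] for n in("wrist","scene","side")]
f=lambda i:cv2.resize(i,(400,400),interpolation=cv2.INTER_CUBIC)
cv2.imwrite("pics/z4.png",np.hstack([f(c[1][140:220,240:320]),f(c[2][185:265,225:305])]))
cv2.imwrite("pics/w4.png",c[0]); print(manip.read_state()["eef_pos"])
E
```

```text
5.2167 [ 0.53376155 -0.17024304  0.12882603] [ 0.98128794  0.23117221 -0.01009611]
[ 0.53322714 -0.16801453  0.12954796]
```

View pics/z4.png

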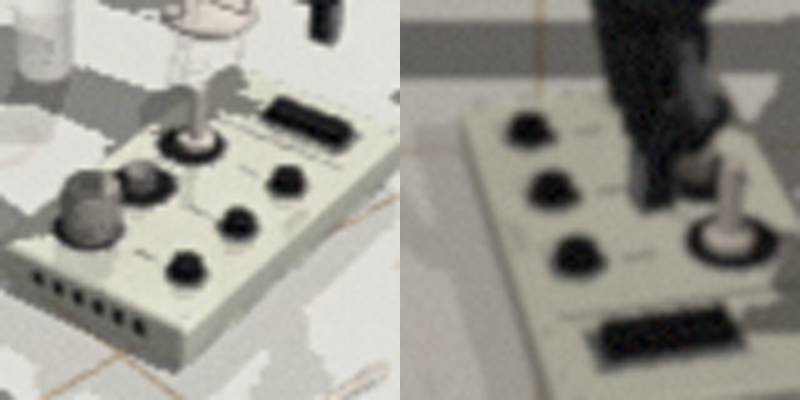

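View pics/w4.png

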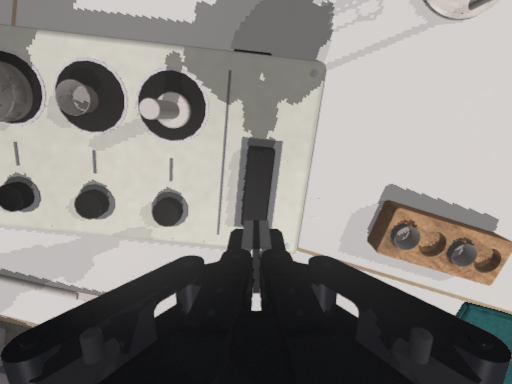

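Every key is up and every object is in place. The wrist view shows the tips (257,225) in line with the bar (258,183). I'll descend onto the bar.

Emit:
send_rows --series '[{"gripper": 1, "x": 0.1, "y": 0, "z": 0, "turn": 0}, {"gripper": 1, "x": 0.2, "y": 0, "z": 0, "turn": 0}, {"gripper": 1, "x": 0.2, "y": 0, "z": 0, "turn": 0}, {"gripper": 1, "x": 0.1, "y": 0, "z": 0, "turn": 0}, {"gripper": 1, "x": 0.05, "y": 0, "z": 0, "turn": 0}, {"gripper": 1, "x": 0, "y": 0, "z": 0, "turn": 0}, {"gripper": 1, "x": 0, "y": 0, "z": 0, "turn": 0}]'

```text
time_s: 5.95
eef_pos: [0.5343, -0.1688, 0.0656]
tool_rot: [112.5, 90.0, -49.4]
force: [0.2, 0.0, 0.4]
grip_width: 0.0001
```

```bash
python3 - <<'E'
from plant import manip
import cv2,numpy as np
c=[manip.read_camera(n)["img"] for n in("scene","side")]
f=lambda i:cv2.resize(i,(400,400),interpolation=cv2.INTER_CUBIC)
cv2.imwrite("pics/z5.png",np.hstack([f(c[0][140:220,250:330]),f(c[1][195:275,235:315])]))
print(manip.read_state()["eef_pos"])
E
```

```text
[ 0.53513484 -0.16927958  0.06638048]
```

View pics/z5.png

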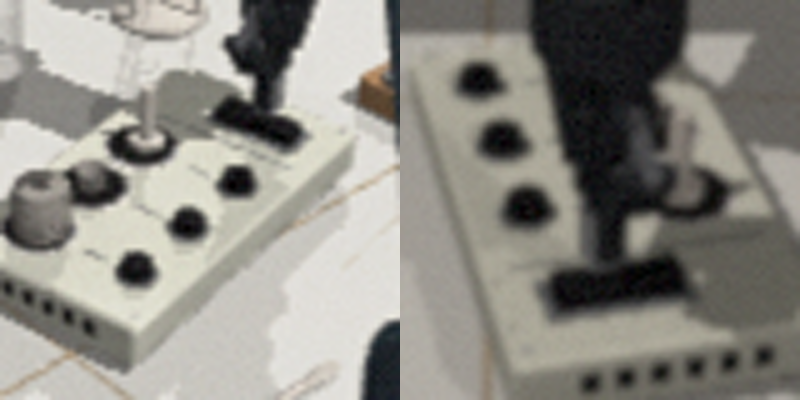

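The tips are centred just above the bar, at (265,105) in the left view and (605,262) in the right. Pressing.

Emit:
send_rows --series '[{"gripper": 1, "x": 0.05, "y": 0, "z": 0, "turn": 0}, {"gripper": 1, "x": 0.04, "y": 0, "z": 0, "turn": 0}, {"gripper": 1, "x": 0.03, "y": 0, "z": 0, "turn": 0}, {"gripper": 1, "x": 0, "y": 0, "z": 0, "turn": 0}, {"gripper": 1, "x": 0, "y": 0, "z": 0, "turn": 0}]'

```text
time_s: 6.47
eef_pos: [0.535, -0.1694, 0.0538]
tool_rot: [135.9, 89.9, -26.0]
force: [0.9, -0.4, 3.3]
grip_width: -0.0006
```

Emit:
send_rows --series '[{"gripper": 1, "x": 0.02, "y": 0, "z": 0, "turn": 0}, {"gripper": 1, "x": 0.01, "y": 0, "z": 0, "turn": 0}, {"gripper": 1, "x": 0, "y": 0, "z": 0, "turn": 0}, {"gripper": 1, "x": 0, "y": 0, "z": 0, "turn": 0}, {"gripper": 1, "x": 0, "y": 0, "z": 0, "turn": 0}]'

```text
time_s: 6.88
eef_pos: [0.535, -0.1694, 0.0509]
tool_rot: [134.7, 89.9, -27.2]
force: [1.9, -1.0, 5.1]
grip_width: -0.0003
```

About 5 N and roughly 7 mm down, so the bar is past its switching point. Releasing.

Emit:
send_rows --series '[{"gripper": 1, "x": -0.1, "y": 0, "z": 0, "turn": 0}, {"gripper": 1, "x": -0.2, "y": 0, "z": 0, "turn": 0}, {"gripper": 1, "x": -0.3, "y": 0, "z": 0, "turn": 0}, {"gripper": 1, "x": -0.3, "y": 0, "z": 0, "turn": 0}, {"gripper": 1, "x": -0.2, "y": 0, "z": 0, "turn": 0}, {"gripper": 1, "x": -0.1, "y": 0, "z": 0, "turn": 0}, {"gripper": 1, "x": 0, "y": 0, "z": 0, "turn": 0}, {"gripper": 1, "x": 0, "y": 0, "z": 0, "turn": 0}]'

```text
time_s: 7.55
eef_pos: [0.5338, -0.1688, 0.1697]
tool_rot: [-37.0, 89.9, 161.1]
force: [0.4, -0.3, -0.6]
grip_width: 0.0001
```

```bash
python3 - <<'E'
from plant import manip
import cv2,numpy as np
c=[manip.read_camera(n)["img"] for n in("scene","side")]
f=lambda i:cv2.resize(i,(400,400),interpolation=cv2.INTER_CUBIC)
cv2.imwrite("pics/z6.png",np.hstack([f(c[0][140:220,250:330]),f(c[1][195:275,235:315])]))
print(manip.read_state())
E
```

```text
{'time_s': 7.65, 'joint_positions': array([-2.40414546e+01,  2.13496092e+01, -5.19061173e+00,  6.36754643e+01,
       -4.19413105e-03,  1.37808259e+02]), 'qvel': array([ 0.02850956,  0.31103923, -0.18072749,  0.04696517,  0.01925901,
        0.11201158]), 'joint_efforts': array([ 7.75304914e-03, -4.61003315e+01,  2.67014855e+01,  1.23226877e-03,
       -1.87077353e-04,  5.28290627e-06]), 'eef_pos': array([ 0.53285568, -0.16841682,  0.16829191]), 'tool_rot': array([-41.07773574,  89.78427396, 157.07255885]), 'force': array([-0.67340265, -0.81525556,  0.06673773]), 'moment': array([-0.02389307,  0.00734476, -0.04226048]), 'grip_width': -2.52018852033787e-05}
```

View pics/z6.png

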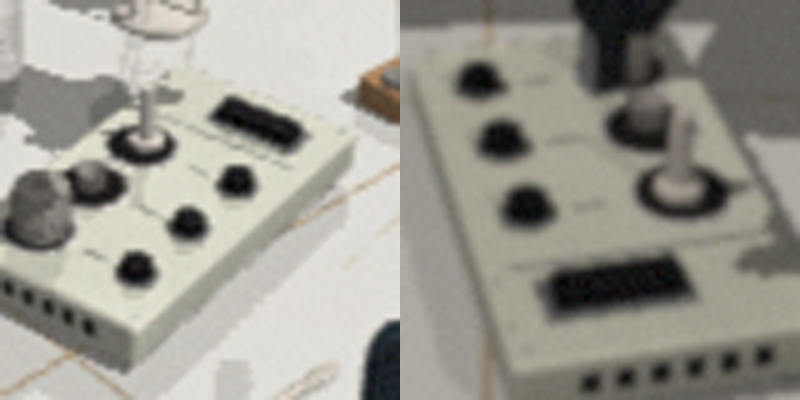

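All keys and the bar are up, the die, crucible and punch haven't moved, and the gripper is clear at z = 0.17.

```bash
python3 -c "
from plant import manip
print(manip.close_job())"
```

```text
the job is handed in; nothing more can be done
None
```

I pressed and released the middle key, which is the one in front of the crucible, and then pressed and released the start bar. The job is handed in; it reports no verdict. The key and bar positions are not in the state readings, so that both switched is inferred from force and tip height.

- **Middle key:** pressed with about 6 N, with the tip about 7 mm below the key's rest height.
- **Start bar:** pressed with about 5 N, also about 7 mm down.
- **Other keys:** none was touched. The arm was up at z = 0.13 m between the two presses.
- **Final check:** at 7.65 s of the 32 s allowed, the last pictures showed the keys and the bar up. The die, crucible and punch were standing where they began. The gripper was clear at z = 0.17 m and the tool force was about zero.
- **Not re-measured:** I did not measure the timer, eraser and tin again at the end; the arm never came near them.

Two things went wrong or disagreed along the way:
- **Refused moves:** the first two move calls were refused because each row needs all five numbers. Nothing moved.
- **Camera heights:** taken at the height I first assumed, the scene and side views disagreed by about 10 mm. Combining the two views settled it, and the wrist camera agreed to within about 3 mm at the right key and the bar. I had no direct wrist measurement of the middle key, because that detection failed.

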